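# Unlock the hanging tube basket and stop it over the bath

## Robot

A 6-joint arm with a two-finger parallel gripper is mounted at the origin on the work surface. World frame = base frame: x ahead of the robot, y to its left, z up, the work surface at z = 0. Lengths are in mm, angles in degrees, forces in N, time in s.
With the tool pointing down it reaches from about 425 to 950 mm from the base axis. Payload 14.7 kg.
Tool frame: the origin (TCP) lies midway between the tips of the shut fingers; the grasp point (between the pads) lies 19 mm behind it (robot.hold_point_z is the distance from the TCP to the grasp point, in mm); z points along the fingers, y is the line along which they close (so a half turn about z gives the same grasp; the last joint's range is limited). The gripper opens to 85 mm and grips with 20 to 120 N. Pads are 22 mm wide; open, the fingers measure 114 mm over their backs; the gripper's body (76 mm by 85 mm) begins 54 mm behind the grasp point. The pads swing forward as they close: fully open they stand 13 mm farther back than shut.
Start: joints at [-77.67, 27.513, 91.461, -0, 61.026, -2.67], TCP at [168.249, -627.841, 231.297] pointing down, gripper open.
Joint ranges: [-157.49, 157.49], [-46.99, 117.5], [13.45, 153.17], [-89.5, 269.5], [5.16, 153.95], [-167.48, 167.48]. Speed limits (degrees/s): [108.29, 108.29, 136.94, 172.46, 172.46, 172.46].

## Interface

Orientations are given as [roll, pitch, yaw] about the fixed x, y, z axes, in that order (R = Rz(yaw) Ry(pitch) Rx(roll)).
In Python, from cell import robot, cams gives the robot as it stands.
- The arm moves only by the shell command python3 -m jog 'ROWS' [FORCE]. ROWS is a JSON object of lists of equal length, an entry for each row: "rotation": the turn, a rotation vector about the tool's x, y, z as a fraction of full scale, a list of three; "delta_pos": the shift along the tool's x, y, z as a fraction of full scale, a list of three; "gripper": the opening, from 0 (shut) to 1 (fully open). A call has 1 to 8 rows; each row shifts and turns the commanded pose from where the row before left it, along the tool's axes as they then stand; what a row does not reach is not made up. Full scale, the value 1, is 0.15 m for a shift and pi/4 rad for a turn. A row lasts 1/10 s, in which the tool goes at most 50 mm and 8.59 degrees, less where a joint would pass 70% of its speed; a pose out of reach is approached as far as the arm can. A call with a number of a shift or a turn outside -1 to 1 is refused whole. A call with a gripper value outside its range is refused whole. The fingers move at their own pace and stop on an object; FORCE is the grip in N (left out, the last holds). Time passes only in rows, so rows that do not move let the fingers close. It gives the time, the measured TCP pose, the force, the opening and the grip force at its end, in the units of the state.
- robot.state(): the state, without advancing time (a new reading comes with each control period).
- cams.snapshot(name): name is "scene" or "side" or "wrist"; returns a dict with "pixels" (384x512x3 uint8, blue, green, red), "camera_matrix" (3x3 intrinsics, pixels), "position" and "rotation" of the camera in the world; the wrist camera has in their place "tool_from_camera" (4x4, takes a point from camera to tool coordinates, whose origin is the TCP and whose axes are the flange's). Camera axes: x right, y up, looking along -z (the intrinsics and any distortion apply to the point x, -y, -z); pixel columns grow to the right and rows downward; lengths in mm; the calibration is good to about 2 mm. A picture is of the moment at which its call begins: read the wrist's pose just before it. There is no depth.
- robot.finish_job(): hands the job in; it is judged then, once.
The state is a dict: "time_s": time; "joint_pos": joint angles; "qvel": joint speeds; "joint_efforts": joint torques, N m; "ee_pos": TCP position; "tool_rot": TCP orientation; "contact_force": force on the tool from outside, world axes, zero at the start; "wrist_torque": the same for the moment, N m; "grip_width": finger opening in mm; "gripper_force": force on a finger pad.
Only numpy, scipy, OpenCV 4.12 (cv2) and the standard library are available. Lean on these libraries where they do the work, as an engineer would, in place of code of your own. Each camera call takes 0.05 s, during which the arm holds its last target. There are 200 camera calls.

## Task

The wire basket of test tubes hangs from the trolley on the overhead rail and is held swung aside by the lock pin. Pull the pin straight up out of its bracket and stand it fully down in its sleeve on the bench; then, moving only the trolley by its grip post, bring the basket over the steel bath, take all the swing out of it and leave it hanging still over the middle of the bath, with everything let go. The tubes are fragile: never touch the basket or its rod with the robot, do not let it swing much wider than it does when unlocked, and leave the jar, bottle and jar lid alone.

Things in the scene. Friction and masses are not known exactly. Their poses are not given: they have to be found in the camera images.
- gantry: Fixed frame, aluminium rail 725 mm above the bench on two posts (y -270 and 600 mm). Origin on the bench under the rail and the trolley's starting place; y along the rail, the way the trolley travels; z up; x away from the robot. The pin's bracket (plate 50 x 100 mm, 20 thick, top 168 mm above the bench) has its 15.5 mm bore at x -120, y -111 mm.
- trolley (a joint): Travel of the trolley along the rail (m), 0 (starting end stop) to 0.44, positive along the gantry's y. Trolley 0.6 kg, roller drag about 3 N (plus 3 N s/m), so it stays where left. The basket's small swing angle q (rad, positive when it hangs towards +y) obeys q'' = -w^2 (q + a/9.81), a the trolley's acceleration, w about 4.5 rad/s (period 1.4 s), hardly damped (over 40 s to halve).
- trolley_grip (a point): Middle of the trolley's upright round grip post: black, 26 mm in diameter, 62 tall; its top is 22 mm above this point, 340 mm above the bench. From its foot a 14 mm bar runs 115 mm away from the robot, then straight up to the rail. Gantry x -165; moves rigidly with the trolley. Grasp from above.
- basket: Wire basket with eight glass tubes on an 8 mm rod, swinging along the rail only; 110 mm along the rail, 64 across, 100 high, 0.6 kg (0.4 to 0.85). Origin at its underside's centre, 566 mm below the pivot, 114 above the bench when straight; z up the rod; starts leaning 0.157 rad. A tongue (16 mm wide, 12 thick) juts 108 mm towards the robot at y -40, under the bracket; the pin's foot holds it.
- pin: Upright steel lock pin 105 mm long: shaft 14 mm in diameter, 53 long; collar 30 in diameter, 4 thick, sitting on the bracket; round black grip 20 in diameter, 57 to 105 mm above the foot. Origin at the foot's centre, z up. 0.08 kg. The foot sticks 33 mm below the bracket; lifted 30 mm it frees the basket, which then swings about 90 mm either way; lifted 53 mm it is out.
- pin_stand: Sleeve for the pin: an upright aluminium ring fixed to the bench, 60 mm outside, bore 28 mm, 48 mm tall, open at the top. Origin at the centre of its underside; the pin stands in it with its foot on the bench.
- bath: Round open steel pot fixed on the bench under the rail, 170 mm in diameter, 100 mm high, with two small side handles. Origin at the centre of its underside; it lies straight under the rail, 200 to 340 mm of trolley travel from the start. The basket passes above it.
- amber_jar: Bystander: amber jar, 96 mm in diameter, 160 mm high, at the right in front of the rail. Origin at the centre of its underside.
- wash_bottle: Bystander: white bottle with a red cap, 66 mm in diameter, 170 mm high, at the left in front of the rail. Origin at the centre of its underside.
- jar_lid: Bystander: black screw lid, 84 mm in diameter, 22 mm high, on the bench in front of the rail. Origin at the centre of its underside.

How it is judged (in metres and radians):
On the way, in this order (a step that is already met when the one before it is completed fails the run):
1. the pin stands fully down in its sleeve (horizontal distance between pin and pin_stand below 0.015 m and height (world z) of pin below 0.01 m and angle between pin's own z axis and vertical below 0.3 rad), for 0.2 s.
2. the basket stays within 18 mm of the bath's middle for 3 s, which is two swings (horizontal distance between basket and bath below 0.018 m), for 3 s.
At the end, for the whole second after the job is handed in: The basket hangs still (swing speed under 0.15 rad/s) with its underside's centre within 20 mm, seen from above, of the bath's middle, the pin stands down in its sleeve (foot within 15 mm of the sleeve's axis and 10 mm of the bench), and the robot touches nothing (all of step 1 and horizontal distance between basket and bath below 0.02 m and angular speed of basket below 0.15 rad/s and linear speed of pin below 0.02 m/s).
It fails at once if the robot touches the basket, its rod or its tongue (contact force between any of the fingers, the arm and basket above 0.5 N).
It fails at once if the basket swings wider than 0.32 rad (angle between basket's own z axis and vertical above 0.32 rad).
It fails at once if a bystander is shifted by 30 mm or more (distance of any of amber_jar, wash_bottle, jar_lid from where it was at the start of the episode above 0.03 m).
It also fails if it takes over 61 s, if anything falls off the work surface, if the arm or the gripper's body presses on something with over 40 N, if the wrist force passes 120 N, or if a joint passes its speed limit or range.

## Working session

There is one attempt and no reset: what is moved stays moved. The work goes in short steps, Python scripts to look and compute and a shell command to move; the robot and the scene stay as the last step left them, time stands still between calls to the robot, and variables do not carry over. Pictures are saved under pics/ and viewed, at most 10 in all, crops included, and the job is handed in when it is done.

```bash
ls; mkdir -p pics
cat > h.py <<'E'
import numpy as np, cv2
from cell import robot, cams
from scipy.spatial.transform import Rotation as R
def toolT():
    s=robot.state(); T=np.eye(4); T[:3,:3]=R.from_euler('xyz',s['tool_rot'],degrees=True).as_matrix(); T[:3,3]=s['ee_pos']; return T
def snap(name,f=None):
    T=toolT(); d=cams.snapshot(name)
    if name=='wrist': C=T@np.array(d['tool_from_camera'])
    else:
        C=np.eye(4); C[:3,:3]=d['rotation']; C[:3,3]=d['position']
    if f: cv2.imwrite('pics/'+f,d['pixels'])
    return d['pixels'],np.array(d['camera_matrix']),C,d
def ray(K,C,uv):
    v=np.linalg.inv(K)@[uv[0],uv[1],1]; v=C[:3,:3]@[v[0],-v[1],-v[2]]; return C[:3,3],v/np.linalg.norm(v)
def onz(K,C,uv,z):
    o,v=ray(K,C,uv); return o+v*(z-o[2])/v[2]
def proj(K,C,p):
    q=np.linalg.inv(C)@[*p,1]; w=K@[q[0],-q[1],-q[2]]; return w[:2]/w[2]
def tri(rays):
    A=sum(np.eye(3)-np.outer(v,v) for o,v in rays); b=sum((np.eye(3)-np.outer(v,v))@o for o,v in rays); return np.linalg.solve(A,b)
E
python3 - <<'E'
from h import *
print(robot.state())
for n in ['scene','side','wrist']:
    p,K,C,d=snap(n,n+'0.png'); print(n,K.round(1).tolist(),C.round(3).tolist(),[k for k in d])
    np.savez('pics/'+n+'0.npz',p=p,K=K,C=C)
a=cv2.imread('pics/scene0.png');b=cv2.imread('pics/side0.png')
E
```

```text
pics
{'time_s': 0.0, 'joint_pos': array([-7.76694714e+01,  2.75479135e+01,  9.14941137e+01,  1.38226889e-03,
        6.10240570e+01, -2.66922295e+00]), 'qvel': array([-0.02015796, -0.02127129,  0.05079996, -0.05412127, -0.05756576,
        0.02174661]), 'joint_efforts': array([ 8.95410951e-03, -9.50624871e+01, -4.30194676e+01,  7.28308860e-04,
        1.19753386e-02, -1.05479730e-04]), 'ee_pos': array([ 168.180368  , -627.45179411,  230.69200226]), 'tool_rot': array([-1.79934044e+02, -4.28468845e-03,  1.49990787e+01]), 'contact_force': array([ 0.5131979 , -0.3032909 ,  0.38041185]), 'wrist_torque': array([-0.00420728,  0.00860667, -0.02995455]), 'gripper_force': 0.0, 'grip_width': 85.36312447129833}
scene [[396.2, 0.0, 258.0], [0.0, 396.2, 191.6], [0.0, 0.0, 1.0]] [[38.859, -0.144, 80.131, 1246.453], [38.859, -0.144, 80.131, -149.551], [38.859, -0.144, 80.131, 1052.531], [0.0, 0.0, 0.0, 1.0]] ['pixels', 'camera_matrix', 'position', 'rotation']
side [[357.1, 0.0, 258.4], [0.0, 357.1, 191.6], [0.0, 0.0, 1.0]] [[57.291, 0.41, -12.674, 361.637], [57.291, 0.41, -12.674, -811.914], [57.291, 0.41, -12.674, 715.501], [0.0, 0.0, 0.0, 1.0]] ['pixels', 'camera_matrix', 'position', 'rotation']
wrist [[319.4, 0.0, 253.8], [0.0, 319.4, 193.4], [0.0, 0.0, 1.0]] [[0.259, 0.919, 0.297, 246.062], [-0.966, 0.247, 0.079, -606.487], [-0.001, -0.307, 0.952, 373.908], [0.0, 0.0, 0.0, 1.0]] ['pixels', 'camera_matrix', 'tool_from_camera']
```

View pics/scene0.png

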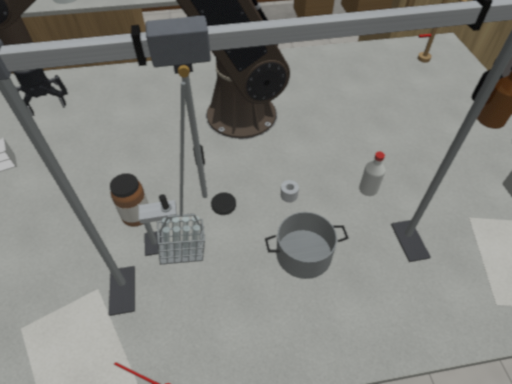

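View pics/side0.png

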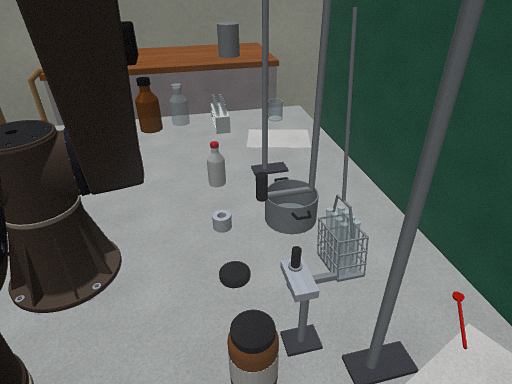

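Scene view: the pin is the dark stub at about (165,202) on the bracket plate (155,211), the sleeve is at (290,190), the lid at (223,203) and the pot at (306,245). The grip post is at about (200,155), and the basket at (181,240). Side view: pin (296,257), grip post (262,187), sleeve (222,220), pot (291,205).

```bash
sed -i "s/C\[:3,:3\]=d\['rotation'\]/C[:3,:3]=R.from_euler('xyz',d['rotation'],degrees=True).as_matrix() if np.ndim(d['rotation'])==1 else d['rotation']/" h.py
python3 - <<'E'
from h import *
D={}
for n in ['scene','side']:
    z=np.load(f'pics/{n}0.npz'); C=z['C'].copy(); C[:3,:3]=R.from_euler('xyz',C[0,:3],degrees=True).as_matrix() ; D[n]=(z['p'],z['K'],C)
    print(n,C.round(3)[:3,2])
def blobs(n,x0,y0,x1,y1,f,tag):
    p,K,C=D[n]; c=p[y0:y1,x0:x1].astype(int); m=f(c).astype(np.uint8)
    k,l,s,ce=cv2.connectedComponentsWithStats(m)
    for i in range(1,k):
        if s[i,4]>12: print(n,tag,'bbox',s[i,0]+x0,s[i,1]+y0,s[i,0]+s[i,2]+x0-1,s[i,1]+s[i,3]+y0-1,'n',s[i,4],'c',(ce[i]+[x0,y0]).round(1))
dark=lambda c:c.max(2)<45
blobs('scene',150,185,180,220,dark,'pin'); blobs('side',280,240,310,275,dark,'pin')
blobs('scene',190,130,215,175,dark,'grip'); blobs('side',245,160,275,215,dark,'grip')
blobs('scene',205,185,245,220,dark,'lid'); blobs('side',210,255,255,295,dark,'lid')
for n,b in (('scene',(275,178,305,205)),('side',(208,205,238,236))):
    p=D[n][0]; x0,y0,x1,y1=b; g=cv2.cvtColor(p,cv2.COLOR_BGR2GRAY)
    print(n); print('\n'.join(' '.join('%3d'%v for v in r) for r in g[y0:y1,x0:x1]))
big=[cv2.resize(D['scene'][0][120:290,110:360],(750,510),interpolation=cv2.INTER_CUBIC)]
cv2.imwrite('pics/s_crop.png',big[0])
cv2.imwrite('pics/d_crop.png',cv2.resize(D['side'][0][150:300,200:380],(720,600),interpolation=cv2.INTER_CUBIC))
E
```

```text
scene [ 0.618 -0.109  0.779]
side [-0.181 -0.822  0.54 ]
scene pin bbox 162 199 167 207 n 33 c [164.2 203.1]
side pin bbox 291 247 300 267 n 122 c [295.4 257.7]
side grip bbox 256 173 267 200 n 233 c [261.2 188.2]
scene lid bbox 214 208 222 213 n 13 c [218. 211.]
side lid bbox 231 264 249 287 n 89 c [241.1 281. ]
side lid bbox 220 274 229 287 n 39 c [224.3 282. ]
scene
157 157 156 155 155 155 155 154 154 154 155 155 155 155 155 155 155 155 155 156 156 155 155 154 155 154 154 154 155 156
157 156 156 156 156 155 154 154 153 154 156 156 157 157 157 157 155 156 157 156 156 156 155 155 155 155 154 154 155 155
157 156 156 157 157 156 155 154 154 156 159 160 162 162 163 161 160 160 159 158 156 156 155 154 155 155 155 155 155 155
157 156 156 156 156 156 155 156 157 161 163 164 164 165 165 165 165 164 164 162 159 156 155 155 156 156 156 155 155 155
155 155 155 155 155 156 156 158 162 164 165 166 165 165 163 164 164 166 167 166 163 160 156 155 156 156 156 155 154 154
154 154 154 155 156 157 159 162 165 166 167 165 160 155 150 150 154 159 164 166 166 164 160 157 156 156 155 155 155 154
155 155 
[... 5536 characters left out ...]
 164 157 114 107 106 112 110 110 109 107 107  99  96  94  86  91 110 165 166 157 159 165 160 157 159
160 157 158 159 157 157 160 161 144 117 107 105 108 103 102  98  98  94  90 122 166 162 166 160 156 156 159 158 161 160
158 155 156 157 156 159 160 162 166 160 137 145 129 129 129 123 119 164 159 161 163 159 159 157 157 160 162 163 158 159
158 156 165 160 159 163 162 162 166 160 158 161 157 164 161 164 162 163 161 158 163 159 160 158 163 161 160 163 160 160
155 158 160 160 158 160 160 164 159 162 164 157 153 163 162 165 161 163 159 158 157 159 164 160 164 164 160 161 158 162
160 161 160 162 159 158 160 156 158 157 164 163 168 158 162 161 157 159 158 160 162 161 161 162 160 163 162 158 158 163
```

View pics/s_crop.png

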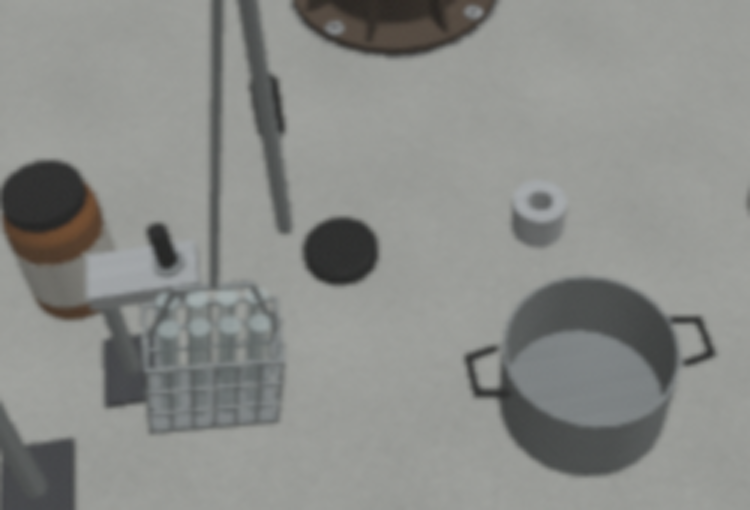

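View pics/d_crop.png

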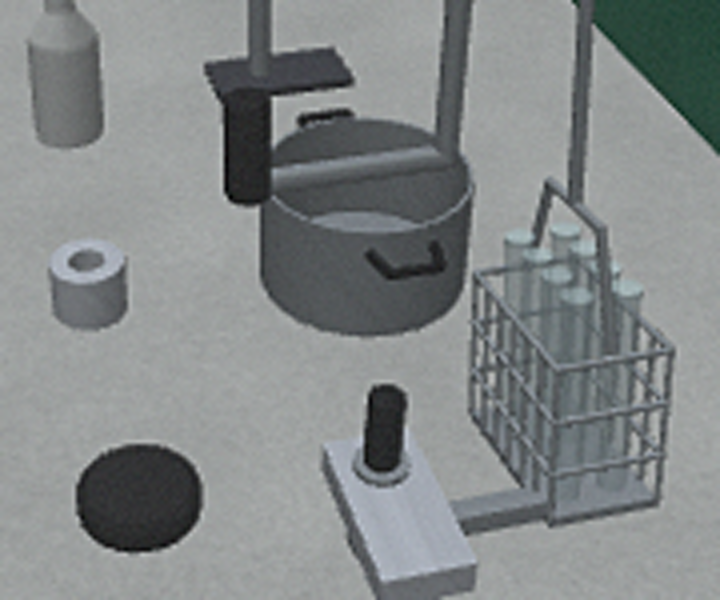

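Crops: scene crop shows the pin's grip from (156,229) to (167,263), the sleeve top at (540,201) and the pot rim centred near (590,352). Side crop shows the grip post from (248,92) to (246,200), the pin's grip from (387,390) to (382,465), the sleeve top at (88,262) and the pot rim spanning x 262–475.

Run:
```python
from h import *
D={}
for n in ['scene','side']:
    z=np.load(f'pics/{n}0.npz'); C=z['C'].copy(); C[:3,:3]=R.from_euler('xyz',C[0,:3],degrees=True).as_matrix() ; D[n]=(z['K'],C)
s=lambda x,y:(110+x/3,120+y/3); d=lambda x,y:(200+x/4,150+y/4)
def t(name,a,b):
    r=[ray(*D['scene'],a),ray(*D['side'],b)]; p=tri(r)
    e=[np.linalg.norm(np.cross(p-o,v)) for o,v in r]; print(name,p.round(1),'miss',np.round(e,1))
    return p
t('pin top',s(156,229),d(387,390)); pb=t('pin gripfoot',s(167,263),d(382,466))
t('grip mid',(199.5,155),d(247,146)); t('sleeve top',(289.7,186.8),d(88,262))
t('pot rim',s(590,352),d(368,181))
t('footL',(122,290),(380,364)); t('footR',(410,240),(270,168))
t('basket foot plate bracket',s(130,370),(301,340))
t('lid',s(341,247),d(140,494))
for nm,a,b,z in [('footL',(122,290),(380,364),6),('footR',(410,240),(270,168),6),('sleeve48',(289.7,186.8),d(88,262),48),('pin105+115',s(156,229),d(387,390),240)]:
    print(nm,onz(*D['scene'],a,z).round(1),onz(*D['side'],b,z).round(1))
print(onz(*D['side'],d(247,146),318))
```

```text
pin top [ 558.  -287.   220.9] miss [1.3 1.3]
pin gripfoot [ 557.3 -287.   168.1] miss [0.5 0.5]
grip mid [ 509.5 -174.1  308.2] miss [0.1 0.1]
sleeve top [444.1  99.   44.3] miss [0.1 0.1]
pot rim [671.   94.4  89.4] miss [0.2 0.2]
footL [ 701.5 -442.4    4. ] miss [0.2 0.2]
footR [684.7 428.2   6.7] miss [0.9 0.9]
basket foot plate bracket [ 559.1 -352.6    3.5] miss [2.1 2.1]
lid [ 446.3 -123.    10.7] miss [0.7 0.7]
footL [ 702.7 -442.     6. ] [ 700.4 -443.2    6. ]
footR [685.1 427.9   6. ] [684.7 430.8   6. ]
sleeve48 [447.2  98.   48. ] [443.6  94.2  48. ]
pin105+115 [ 575.  -284.5  240. ] [ 549.8 -306.   240. ]
[ 505.96555008 -189.57269077  318.        ]
```

```bash
python3 -m jog '{"rotation":[[0,0,0.167],[0,0,0.167],[0,0,0],[0,0,0],[0,0,0],[0,0,0],[0,0,0],[0,0,0]],"delta_pos":[[0,0,-0.1],[0,0,-0.1],[0.216,-0.189,0],[0.216,-0.189,0],[0.216,-0.189,0],[0.216,-0.189,0],[0.216,-0.189,0],[0.216,-0.189,0]],"gripper":[1,1,1,1,1,1,1,1]}' 40
python3 -m jog '{"rotation":[[0,0,0],[0,0,0],[0,0,0],[0,0,0],[0,0,0],[0,0,0],[0,0,0]],"delta_pos":[[0.216,-0.189,0],[0.216,-0.189,0],[0.216,-0.189,0],[0.216,-0.189,0],[0.216,-0.189,0],[0.1,-0.08,0],[0,0,0]],"gripper":[1,1,1,1,1,1,1]}'
python3 - <<'E'
from h import *
p,K,C,d=snap('wrist','w1.png'); np.savez('pics/w1.npz',p=p,K=K,C=C); print(proj(K,C,(557.5,-287,220)),proj(K,C,(557.5,-287,172)),robot.state()['tool_rot'])
E
```

```text
time_s: 0.95
ee_pos: [363.8, -456.5, 261.2]
tool_rot: [-180.0, 0.0, -0.0]
contact_force: [1.0, -0.9, -0.1]
grip_width: 85.6
gripper_force: 0.0
time_s: 1.65
ee_pos: [541.4, -302.4, 260.9]
tool_rot: [-180.0, 0.0, 0.1]
contact_force: [-0.9, -0.3, 0.2]
grip_width: 85.6
gripper_force: 0.0
[229.80007261 201.15647717] [234.3801791  180.10455053] [-1.79993113e+02  3.20818954e-02  8.66388160e-02]
```

View pics/w1.png

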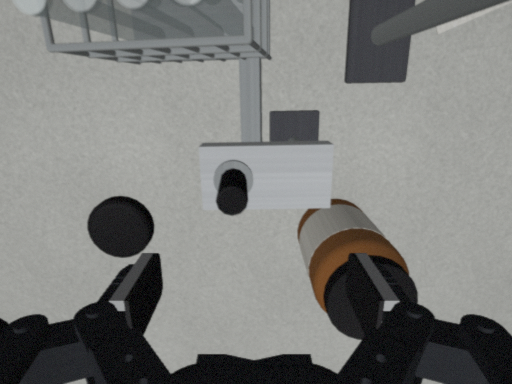

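Wrist view: the pin top is at (232,201) and its collar at (235,178). That agrees with the projected (230,201) and (234,180) to about 1 mm. The post and jar are clear of the descent.

```bash
python3 -m jog '{"rotation":[[0,0,0],[0,0,0],[0,0,0],[0,0,0],[0,0,0],[0,0,0],[0,0,0],[0,0,0]],"delta_pos":[[0.111,-0.098,0],[0,0,0.1],[0,0,0.15],[0,0,0.15],[0,0,0.12],[0,0,0],[0,0,0],[0,0,0]],"gripper":[1,1,1,1,1,1,0,0]}' 40
python3 -m jog '{"rotation":[[0,0,0],[0,0,0],[0,0,0],[0,0,0]],"delta_pos":[[0,0,0],[0,0,0],[0,0,0],[0,0,0]],"gripper":[0,0,0,0]}' 40
```

```text
time_s: 2.5
ee_pos: [556.6, -290.4, 184.5]
tool_rot: [180.0, -0.1, -0.1]
contact_force: [-0.5, 0.1, 0.0]
grip_width: 59.1
gripper_force: 0.0
time_s: 2.9
ee_pos: [556.5, -288.4, 183.6]
tool_rot: [-179.9, -0.0, -0.0]
contact_force: [0.3, 7.9, 2.6]
grip_width: 19.5
gripper_force: 38.8
```

```bash
python3 -m jog '{"rotation":[[0,0,0],[0,0,0],[0,0,0],[0,0,0],[0,0,0],[0,0,0],[0,0,0]],"delta_pos":[[0,0,-0.06],[0,0,-0.1],[0,0,-0.1],[0,0,-0.1],[0,0,-0.1],[0,0,-0.1],[0,0,0]],"gripper":[0,0,0,0,0,0,0]}' 50
python3 - <<'E'
from h import *
for i in range(10):
    t=robot.state()['time_s']; p,K,C,d=snap('scene'); np.savez(f'pics/sw{i}.npz',p=p,K=K,C=C,t=t)
p,K,C,d=snap('scene','sc2.png'); print(robot.state()['time_s'])
E
```

```text
time_s: 3.6
ee_pos: [557.4, -290.0, 269.5]
tool_rot: [179.9, -0.2, -0.0]
contact_force: [-0.0, -0.6, -1.0]
grip_width: 18.8
gripper_force: 48.5
4.15
```

View pics/sc2.png

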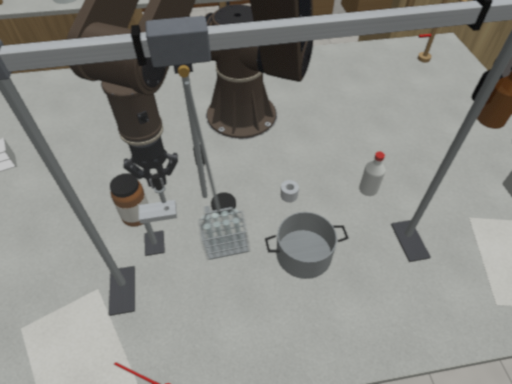

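Scene view: the pin is in the gripper, clear of the bracket, and the basket swings freely near (225,235). The sleeve at (290,190) is unobstructed.

```bash
python3 -m jog '{"rotation":[[0,0,0],[0,0,0],[0,0,0],[0,0,0],[0,0,0],[0,0,0],[0,0,0],[0,0,0]],"delta_pos":[[-0.26,-0.1,0],[-0.26,-0.133,0],[-0.26,-0.133,0],[0,-0.25,0],[0,-0.25,0],[0,-0.25,0],[0,-0.25,0],[0,-0.25,0]],"gripper":[0,0,0,0,0,0,0,0]}'
python3 -m jog '{"rotation":[[0,0,0],[0,0,0],[0,0,0],[0,0,0]],"delta_pos":[[0,-0.25,0],[0,-0.25,0],[0,-0.1,0],[0,0,0]],"gripper":[0,0,0,0]}'
python3 - <<'E'
from h import *
p,K,C,d=snap('wrist','w2.png'); np.savez('pics/w2.npz',p=p,K=K,C=C); print(proj(K,C,(445,97,48)))
p,K,C,d=snap('side','sd2.png')
w=cv2.imread('pics/w2.png'); cv2.imwrite('pics/w2b.png',np.hstack([w[:, :],cv2.resize(p[140:300,180:300],(288,384))]))
E
```

```text
time_s: 4.95
ee_pos: [439.4, -45.7, 267.5]
tool_rot: [180.0, -0.0, -0.1]
contact_force: [-0.3, 0.7, -0.9]
grip_width: 18.5
gripper_force: 48.7
time_s: 5.35
ee_pos: [439.6, 44.7, 267.4]
tool_rot: [-180.0, -0.0, 0.1]
contact_force: [-0.7, 0.3, -0.8]
grip_width: 18.8
gripper_force: 48.8
[209.10066298 158.70432472]
```

View pics/w2b.png

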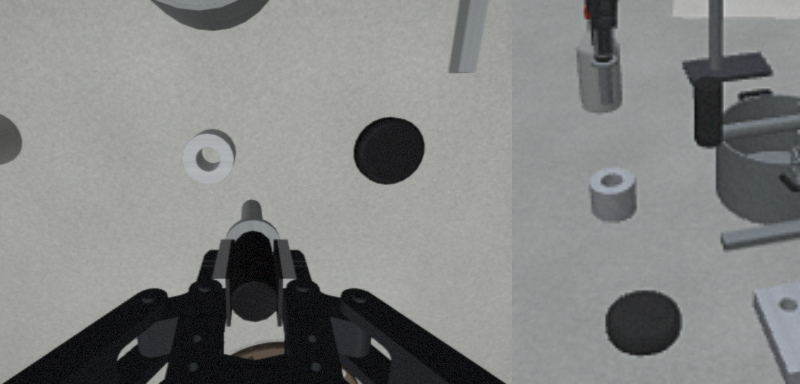

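Wrist view: the sleeve rim centre is at (208.5,159), against a predicted (209,159). The pin hangs upright in the fingers with its foot near (252,206).

Run:
```python
from h import *
z=np.load('pics/w2.npz'); p,K,C=z['p'],z['K'],z['C']
for zz in (196,199,202): print(zz,proj(K,C,(439.6,44.7,zz)),onz(K,C,(252,207),zz).round(1))
m=(cv2.cvtColor(p,cv2.COLOR_BGR2GRAY)[125:190,175:245]>165).astype(np.uint8)
c=max(cv2.findContours(m,0,1)[0],key=cv2.contourArea)+[175,125]; e=cv2.fitEllipse(c); print(e, onz(K,C,e[0],48).round(1))
g=cv2.cvtColor(p,cv2.COLOR_BGR2GRAY)[192:226,238:268]; print('\n'.join(' '.join('%3d'%v for v in r) for r in g[::2]))
```

```text
196 [254.82750701 208.36923124] [440.6  46.7 196. ]
199 [254.83932026 209.85967935] [441.8  46.7 199. ]
202 [254.85143569 211.38825378] [442.9  46.7 202. ]
((205.6270294189453, 159.38063049316406), (48.84654998779297, 54.285667419433594), 101.93856048583984) [444.2 101.   48. ]
162 163 166 167 168 165 165 162 164 164 166 164 163 167 168 165 166 166 163 160 161 164 169 168 166 165 169 168 167 164
160 161 163 162 163 163 158 161 165 166 165 163 161 162 159 161 164 168 168 164 165 164 165 163 165 165 171 169 167 163
166 170 169 164 163 163 162 165 165 164 164 163 160 160 158 159 164 168 168 168 165 163 163 161 162 163 168 171 166 162
165 164 165 162 161 159 160 161 167 166 167 165 159 156 159 161 156 163 166 167 166 166 165 162 158 160 164 165 163 162
166 165 163 161 162 162 160 159 141 128 105  87  80  77  83  86  92 112 134 154 160 162 163 162 160 165 165 165 167 168
165 167 168 164 164 157 133 102  89  81  75  73  69  68  71  71  68  66  65  74 111 147 160 163 163 164 163 164 165 166
167 169 166 166 154 119  93  84  87  79  80  72  68  72  70  67  70  65  67  62  62  87 143 163 164 1
[... 518 characters left out ...]
  92  90  87  84  80  76  72  72  67  67  70  67  68  66  67  64  63  64  82 147 163 164 163 161 165
168 166 160 125  97  95  91  89  84  79  77  74  69  68  68  69  69  70  67  63  66  64  65  75 132 160 166 166 167 163
169 166 157 122  97  92  86  84  80  72  72  71  70  68  66  70  69  72  71  69  68  70  65  66 111 152 165 167 166 165
156 138 107  88  84  79  83  85  89  88  96  98 107 111 110 113 113 107 102  98  92  86  77  71  73  84  90 117 147 159
 90  88  97 110 116 129 135 138 136 137 136 135 134 137 139 141 142 143 145 139 140 137 136 135 135 127 107  89  77  74
126 135 139 140 139 138 140 138 137 138 136 136 135 136 136 142 142 143 142 143 141 139 137 140 144 142 141 140 136 126
```

```bash
python3 -m jog '{"rotation":[[0,0,0],[0,0,0],[0,0,0],[0,0,0],[0,0,0],[0,0,0],[0,0,0],[0,0,0]],"delta_pos":[[0.033,-0.167,0],[0,-0.166,0],[0,0,0.2],[0,0,0.25],[0,0,0.25],[0,0,0.2],[0,0,0.05],[0,0,0]],"gripper":[0,0,0,0,0,0,0,0]}'
python3 - <<'E'
from h import *
z=np.load('pics/w2.npz')
p,K,C,d=snap('wrist','w3.png'); s,Ks,Cs,_=snap('side'); cv2.imwrite('pics/w3b.png',np.hstack([p,cv2.resize(s[170:250,190:250],(288,384))]))
print(proj(K,C,(445,97,48)))
E
```

```text
time_s: 6.25
ee_pos: [444.3, 92.1, 124.3]
tool_rot: [180.0, 0.1, -0.1]
contact_force: [0.2, 0.1, 0.1]
grip_width: 18.8
gripper_force: 48.9
[247.98005507 204.8988174 ]
```

View pics/w3b.png

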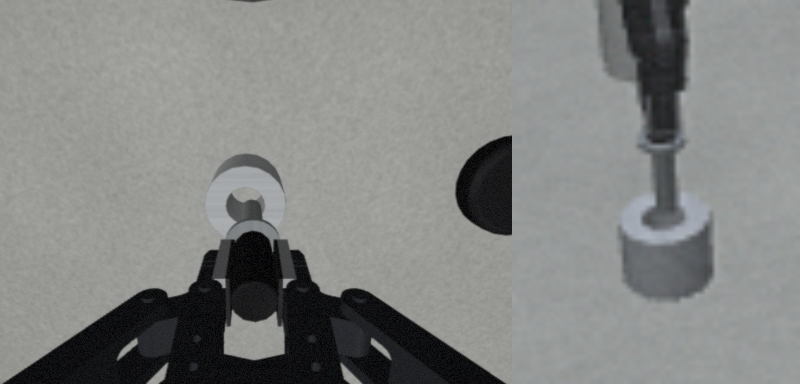

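Wrist view: the sleeve mouth is at (246,206) and the pin foot at about (252,209). So I shift about 4 mm in +y and 1.5 mm in +x, then lower.

```bash
python3 -m jog '{"rotation":[[0,0,0],[0,0,0],[0,0,0],[0,0,0],[0,0,0],[0,0,0]],"delta_pos":[[0.01,-0.027,0],[0,0,0.1],[0,0,0.1],[0,0,0.1],[0,0,0.05],[0,0,0]],"gripper":[0,0,0,0,0,0]}'
```

```text
time_s: 6.95
ee_pos: [446.3, 97.1, 72.3]
tool_rot: [-180.0, 0.0, -0.0]
contact_force: [0.2, -0.7, -0.3]
grip_width: 18.8
gripper_force: 48.9
```

```bash
python3 -m jog '{"rotation":[[0,0,0],[0,0,0],[0,0,0]],"delta_pos":[[0,0,0.015],[0,0,0.01],[0,0,0]],"gripper":[0,0,0]}'
python3 -m jog '{"rotation":[[0,0,0],[0,0,0],[0,0,0],[0,0,0],[0,0,0],[0,0,0],[0,0,0],[0,0,0]],"delta_pos":[[0,0,0],[0,0,0],[0,0,0],[0,0,0],[0,0,0],[0,0,-0.2],[0,0,-0.3],[0,0,-0.3]],"gripper":[1,1,1,1,1,1,1,1]}'
```

```text
time_s: 7.25
ee_pos: [446.4, 97.0, 68.9]
tool_rot: [-180.0, -0.0, -0.0]
contact_force: [0.5, -0.2, -1.3]
grip_width: 18.8
gripper_force: 48.9
time_s: 8.05
ee_pos: [445.4, 96.8, 189.6]
tool_rot: [180.0, 0.1, -0.0]
contact_force: [1.5, -0.4, -1.0]
grip_width: 85.5
gripper_force: 0.0
```

```bash
python3 -m jog '{"rotation":[[0,0,0],[0,0,0],[0,0,0],[0,0,0],[0,0,0],[0,0,0],[0,0,0],[0,0,0]],"delta_pos":[[0,0,-0.3],[0,0,-0.3],[0.05,0.1,-0.28],[0.05,0.1,-0.28],[0.065,0.29,-0.08],[0.065,0.3,0],[0.065,0.3,0],[0.065,0.3,0]],"gripper":[1,1,1,1,1,1,1,1]}'
python3 - <<'E'
from h import *
z=np.load('pics/side0.npz')
p,K,C,d=snap('side'); s,Ks,Cs,_=snap('scene')
# pin check: dark pixels new since the start
def dk(p,x0,y0,x1,y1):
    m=(p[y0:y1,x0:x1].max(2)<60).astype(np.uint8); k,l,st,ce=cv2.connectedComponentsWithStats(m)
    i=1+np.argmax(st[1:,4]); return st[i]+[x0,y0,0,0,0],ce[i]+[x0,y0]
a=dk(p,205,170,240,230); b=dk(s,275,165,305,200); print(a,b)
q=tri([ray(K,C,a[1]),ray(Ks,Cs,b[1])]); print('pin grip mid',q.round(1),'expect z 81', proj(K,C,(445.5,97,105)),proj(K,C,(445.5,97,57)))
E
```

```text
time_s: 8.85
ee_pos: [500.0, -113.3, 374.8]
tool_rot: [180.0, -0.0, -0.0]
contact_force: [0.4, 1.0, 0.4]
grip_width: 85.6
gripper_force: 0.0
(array([219, 199,   7,  15,  84]), array([221.63095238, 206.04761905])) (array([288, 176,   5,  11,  35]), array([290., 181.]))
pin grip mid [446.4  97.9  79.4] expect z 81 [221.34791609 199.87655146] [222.31671656 212.5854578 ]
```

```bash
python3 -m jog '{"rotation":[[0,0,0],[0,0,0],[0,0,0]],"delta_pos":[[0.065,0.3,0],[0,0.08,0],[0,0,0]],"gripper":[1,1,1]}'
cat > sw.py <<'E'
from h import *
# basket tracking in the scene view: difference from the basket-free background
def col(p,bg,K,C):
    d=cv2.absdiff(p,bg).max(2); m=(d>12).astype(np.uint8); m[:216]=0; m[275:]=0; m[:,:140]=0; m[:,370:]=0
    m=cv2.morphologyEx(m,cv2.MORPH_CLOSE,np.ones((5,5))); k,l,st,ce=cv2.connectedComponentsWithStats(m)
    i=1+np.argmax(st[1:,4]); ys,xs=np.where(l==i); r=[np.percentile(xs,1),np.percentile(xs,99)]
    uv=(sum(r)/2,240); o,v=ray(K,C,uv); P=o+v*(674-o[0])/v[0]; return P[1],P[2],r,st[i,4]
E
python3 - <<'E'
from sw import *
p,K,C,d=snap('wrist','w4.png'); print(proj(K,C,(510,-175,340)),robot.state()['ee_pos'])
F=[];T=[]
for i in range(28):
    T.append(robot.state()['time_s']); p,K,C,d=snap('scene'); F.append(p)
np.savez('pics/F.npz',F=F,T=T,K=K,C=C)
bg=np.load('pics/scene0.npz')['p'].copy(); bg[:, :270]=np.median(F,0)[:, :270]
cv2.imwrite('pics/bg.png',bg)
for t,f in zip(T,F): r=col(f,bg,K,C); print(round(t,2),np.round(r[0],1),np.round(r[1]),r[2],r[3])
E
```

```text
time_s: 9.25
ee_pos: [509.6, -169.7, 374.1]
tool_rot: [-180.0, 0.0, -0.1]
contact_force: [-0.4, -0.2, 0.4]
grip_width: 85.3
gripper_force: 0.0
[263.65795229 229.26711603] [ 509.40216824 -168.61465309  374.2099653 ]
9.3 -183.2 155.0 [np.float64(187.0), np.float64(228.0)] 1293
9.35 -162.4 150.0 [np.float64(192.0), np.float64(239.0)] 1216
9.4 -157.5 148.0 [np.float64(189.79), np.float64(245.0)] 1680
9.45 -150.6 146.0 [np.float64(190.0), np.float64(250.0)] 1941
9.5 -144.0 145.0 [np.float64(190.0), np.float64(255.0)] 2183
9.55 -140.1 143.0 [np.float64(190.0), np.float64(258.0)] 2355
9.6 -137.4 143.0 [np.float64(190.0), np.float64(260.0)] 2474
9.65 -134.8 142.0 [np.float64(190.0), np.float64(262.0)] 2527
9.7 -134.8 142.0 [np.float64(190.0), np.float64(262.0)] 2556
9.75 -137.4 143.0 [np.float64(190.0), np.float64(260.0)] 2466
9.8 -140.1 143.0 [np.float64(190.0), np.float64(258.0)] 2343
9.85 -145.4 145.0 [np.float64(190.0), np.float64(254.0)] 2143
9.9 -150.6 146.0 [np.float64(190.0), np.float64(250.0)] 1887
9.95 -157.2 148.0 [np.float64(190.0), np.float64(245.0)] 1627
10.0 -165.1 150.0 [np.f
[... 151 characters left out ...]
238.0)] 1920
10.15 -185.8 156.0 [np.float64(175.0), np.float64(238.0)] 2351
10.2 -190.9 157.0 [np.float64(171.0), np.float64(238.0)] 2610
10.25 -197.4 159.0 [np.float64(166.0), np.float64(238.0)] 2761
10.3 -199.9 160.0 [np.float64(164.0), np.float64(238.0)] 3053
10.35 -202.5 160.0 [np.float64(162.0), np.float64(238.0)] 3070
10.4 -205.0 161.0 [np.float64(160.0), np.float64(238.0)] 3122
10.45 -203.7 161.0 [np.float64(161.0), np.float64(238.0)] 3090
10.5 -201.2 160.0 [np.float64(163.0), np.float64(238.0)] 3003
10.55 -197.4 159.0 [np.float64(166.0), np.float64(238.0)] 2795
10.6 -192.2 158.0 [np.float64(170.0), np.float64(238.0)] 2567
10.65 -185.8 156.0 [np.float64(175.0), np.float64(238.0)] 2242
```

View pics/w4.png

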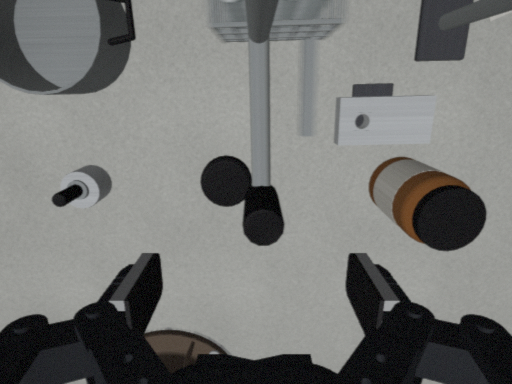

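Wrist view: the post top is at (264,227), against a predicted (264,229), so the post is at about (511,-175) and lies between the open fingers. The pin stands in its sleeve at upper left, and the tongue swings at (308,90).

Run:
```python
from sw import *
from scipy.optimize import curve_fit
Z=np.load('pics/F.npz'); F,T,K,C=Z['F'],Z['T'],Z['K'],Z['C']
bg=np.load('pics/scene0.npz')['p'].copy(); bg[:, :211]=F[8][:, :211]; cv2.imwrite('pics/bg.png',bg)
Y=[];
for t,f in zip(T,F): r=col(f,bg,K,C); Y.append(r[0]); print(round(t,2),np.round(r[0],1),r[2],r[3])
f=lambda t,c,a,b,w:c+a*np.cos(w*t)+b*np.sin(w*t)
po,cv=curve_fit(f,np.array(T)-9.3,Y,[-175,60,60,4.5]); print(po,np.sqrt(np.diag(cv)),np.std(f(np.array(T)-9.3,*po)-Y),np.hypot(*po[1:3]))
```

```text
9.3 -176.8 [np.float64(187.0), np.float64(233.0)] 1985
9.35 -162.4 [np.float64(192.0), np.float64(239.0)] 1932
9.4 -146.7 [np.float64(198.0), np.float64(245.0)] 1893
9.45 -133.4 [np.float64(203.0), np.float64(250.0)] 1839
9.5 -121.4 [np.float64(207.0), np.float64(255.0)] 1810
9.55 -113.4 [np.float64(210.0), np.float64(258.0)] 1750
9.6 -105.3 [np.float64(213.0), np.float64(261.0)] 1726
9.65 -103.9 [np.float64(213.0), np.float64(262.0)] 1732
9.7 -102.6 [np.float64(214.0), np.float64(262.0)] 1726
9.75 -106.2 [np.float64(212.28), np.float64(261.0)] 1729
9.8 -113.4 [np.float64(210.0), np.float64(258.0)] 1780
9.85 -122.8 [np.float64(207.0), np.float64(254.0)] 1810
9.9 -134.8 [np.float64(202.0), np.float64(250.0)] 1846
9.95 -146.8 [np.float64(197.95), np.float64(245.0)] 1896
10.0 -162.4 [np.float64(192.0), np.float64(239.0)] 1938
10.05 -178.1 [np.float64(186.0), np.float64(233.0)] 1982
10.1 -192.2 [np.float64(181.0), np.float64(227.0)] 2015
10.15 -207.6 [np.float64(175.0), np.float64(221.0)] 2068
10.2 -217.7 [np.float64(171.0), np.float64(217.0)] 2070
10.25 -230.3 [np.float64(166.0), np.float64(212.0)] 2116
10.3 -237.8 [np.float64(163.0), np.float64(209.0)] 2135
10.35 -242.8 [np.float64(161.0), np.float64(207.0)] 2140
10.4 -244.0 [np.float64(160.0), np.float64(207.0)] 2144
10.45 -242.8 [np.float64(161.0), np.float64(207.0)] 2150
10.5 -237.8 [np.float64(163.0), np.float64(209.0)] 2135
10.55 -230.3 [np.float64(166.0), np.float64(212.0)] 2104
10.6 -220.2 [np.float64(170.0), np.float64(216.0)] 2085
10.65 -207.6 [np.float64(175.0), np.float64(221.0)] 2050
[-173.63788526   -3.13914192   70.70310366    4.31941865] [0.12503643 0.32478572 0.17148727 0.00630867] 0.5946651734952524 70.77275661938081
```

```bash
python3 -m jog '{"rotation":[[0,0,0],[0,0,0],[0,0,0],[0,0,0],[0,0,0],[0,0,0],[0,0,0],[0,0,0]],"delta_pos":[[0.007,0.03,0.1],[0,0,0.15],[0,0,0.15],[0,0,0.08],[0,0,0],[0,0,0],[0,0,0],[0,0,0]],"gripper":[1,1,1,1,0,0,0,0]}' 60
python3 -m jog '{"rotation":[[0,0,0],[0,0,0]],"delta_pos":[[0,0,0],[0,0,0]],"gripper":[0,0]}'
```

```text
time_s: 11.5
ee_pos: [511.3, -173.4, 303.5]
tool_rot: [180.0, -0.1, -0.0]
contact_force: [1.2, -0.7, 1.5]
grip_width: 28.2
gripper_force: 0.0
time_s: 11.7
ee_pos: [511.3, -173.4, 303.7]
tool_rot: [179.9, -0.1, -0.0]
contact_force: [-1.7, -0.6, 6.7]
grip_width: 24.5
gripper_force: 58.5
```

```bash
cat > est.py <<'E'
from sw import *
import sys
from scipy.optimize import curve_fit
n=int(sys.argv[1]); bg=cv2.imread('pics/bg.png'); T=[];Y=[]
for i in range(n):
    T.append(robot.state()['time_s']); p,K,C,d=snap('scene'); Y.append(col(p,bg,K,C)[0])
s=robot.state(); T=np.array(T);Y=np.array(Y); now=s['time_s']; np.savez('pics/est.npz',T=T,Y=Y)
W=4.36 if len(sys.argv)<3 else float(sys.argv[2])
def lin(w):
    A=np.c_[np.ones(n),np.cos(w*(T-now)),np.sin(w*(T-now))]; c,r,_,_=np.linalg.lstsq(A,Y,rcond=None); return c,np.std(A@c-Y)
c,e=lin(W); print('now',now,'ee',s['ee_pos'],'w',W,'centre %.1f amp %.1f  x-x0 now %.1f vel %.1f rms %.2f'%(c[0],np.hypot(c[1],c[2]),c[1],c[2]*W,e))
E
python3 est.py 22
python3 - <<'E'
from sw import *
from scipy.optimize import curve_fit
bg=cv2.imread('pics/bg.png'); bg0=bg
T=[];Y=[]
for i in range(10):
    z=np.load(f'pics/sw{i}.npz'); T.append(float(z['t'])); Y.append(col(z['p'],bg,z['K'],z['C'])[0])
Z=np.load('pics/F.npz'); K,C=Z['K'],Z['C']
for t,f in zip(Z['T'],Z['F']): T.append(t); Y.append(col(f,bg,K,C)[0])
z=np.load('pics/est.npz'); T+=list(z['T']);Y+=list(z['Y']); T=np.array(T);Y=np.array(Y)
f=lambda t,c,a,b,w:c+a*np.cos(w*(t-9))+b*np.sin(w*(t-9))
for w0 in (4.25,4.45,4.65):
    po,cv=curve_fit(f,T,Y,[-174,0,70,w0]); print(po,np.std(f(T,*po)-Y))
# pot middle seen from scene: rim cols 277.7..335.7
for row in (225,235):
    u=306.7; o,v=ray(K,C,(u,row)); P=o+v*(671-o[0])/v[0]; print(row,P.round(1))
print(onz(K,C,(306.7,237.3),100))
E
```

```text
now 12.8 ee [ 511.29266254 -173.38232027  303.71881606] w 4.36 centre -171.7 amp 68.4  x-x0 now 39.3 vel -244.2 rms 0.90
[-171.81524445  -68.77078285   17.55864686    4.31061558] 2.7885766443150892
[-171.81524484  -68.77078805   17.55863105    4.31061569] 2.7885766441204107
[-171.81524582  -68.77080138   17.55859035    4.31061597] 2.788576643993788
225 [671.   87.9 153.4]
235 [671.   93.1 101.7]
[677.44521965  91.66860566 100.        ]
```

```bash
cat > plan.py <<'E'
import numpy as np, sys
w=4.31; L=9.81e3/w**2
z=np.load('pics/est.npz'); T,Y=z['T'],z['Y']; now=T[-1]+.05; target=float(sys.argv[1]); N=int(sys.argv[2]); qmax=float(sys.argv[3])
A=np.c_[np.ones(len(T)),np.cos(w*(T-now)),np.sin(w*(T-now))]; c=np.linalg.lstsq(A,Y,rcond=None)[0]
D=target-c[0]; q0,p0=c[1]/530,c[2]*w/530; print('centre',c[0],'amp',np.hypot(*c[1:])/530,'travel',D)
# q''=-w^2 q - w^2 a/g ; velocity jump dv -> q' jump -w^2 dv/g ; v piecewise constant over 0.1 s rows
def final(k,n):  # response of (q,q'/w) at row n to velocity step at row k
    th=w*.1*(n-k); return np.array([-w/9810*np.sin(th),-w/9810*np.cos(th)])
best=None
for wait in range(15):
    n=wait+N; M=np.zeros((n+1,N))      # dv_k = v_k - v_{k-1}, k=wait..n
    for j in range(N): M[wait+j,j]+=1; M[wait+j+1,j]-=1
    G=sum(np.outer(final(k,n),M[k]) for k in range(n+1)); th=w*.1*n
    free=np.array([q0*np.cos(th)+p0/w*np.sin(th),-q0*np.sin(th)+p0/w*np.cos(th)])
    Aeq=np.vstack([G,np.full(N,.1)]); b=np.r_[-free,D]
    H=M.T@M; KKT=np.block([[H,Aeq.T],[Aeq,np.zeros((3,3))]]); v=np.linalg.solve(KKT,np.r_[np.zeros(N),b])[:N]
    qs=[q0*np.cos(w*.1*i)+p0/w*np.sin(w*.1*i)+sum(final(k,i)[0]*(M[k]@v) for k in range(i+1)) for i in range(n+1)]
    m=max(abs(v).max()/500,np.max(np.abs(qs))/qmax)
    print(wait,'vmax',v.max().round(),v.min().round(),'qmax',np.max(np.abs(qs)).round(3),'cost',(v@H@v).round(0))
    if best is None or m<best[0]: best=(m,wait,v)
r=best[2]*.1/150; r2=np.round(np.round(np.cumsum(r),3),3); r=np.diff(np.r_[0,r2]); print('wait',best[1],'rows tool y',(-r).round(3).tolist(),'sum',-r.sum())
E
python3 plan.py 93.5 16 0.3
```

```text
centre -171.735726080133 amp 0.12891272344229407 travel 265.23572608013296
0 vmax 289.0 74.0 qmax 0.174 cost 40710.0
1 vmax 283.0 52.0 qmax 0.169 cost 31297.0
2 vmax 275.0 36.0 qmax 0.156 cost 24527.0
3 vmax 270.0 29.0 qmax 0.146 cost 20800.0
4 vmax 269.0 31.0 qmax 0.137 cost 19373.0
5 vmax 269.0 30.0 qmax 0.129 cost 19489.0
6 vmax 270.0 29.0 qmax 0.129 cost 21228.0
7 vmax 275.0 38.0 qmax 0.129 cost 25421.0
8 vmax 284.0 55.0 qmax 0.129 cost 32696.0
9 vmax 289.0 78.0 qmax 0.129 cost 42388.0
10 vmax 280.0 88.0 qmax 0.129 cost 52197.0
11 vmax 259.0 77.0 qmax 0.129 cost 58979.0
12 vmax 249.0 76.0 qmax 0.139 cost 60258.0
13 vmax 271.0 83.0 qmax 0.16 cost 55546.0
14 vmax 287.0 87.0 qmax 0.174 cost 46610.0
wait 12 rows tool y [-0.084, -0.135, -0.153, -0.145, -0.121, -0.09, -0.065, -0.051, -0.054, -0.073, -0.103, -0.136, -0.16, -0.166, -0.143, -0.089] sum -1.768
```

```bash
sed -i "s/    m=max(abs(v).*/    m=v@H@v/" plan.py; python3 plan.py 93.5 16 0.3 | tail -1
```

```text
wait 4 rows tool y [-0.021, -0.043, -0.068, -0.094, -0.119, -0.144, -0.163, -0.175, -0.179, -0.175, -0.162, -0.141, -0.115, -0.086, -0.056, -0.027] sum -1.768
```

```bash
python3 -m jog '{"rotation":[[0,0,0],[0,0,0],[0,0,0],[0,0,0],[0,0,0],[0,0,0],[0,0,0],[0,0,0]],"delta_pos":[[0,0,0],[0,0,0],[0,0,0],[0,0,0],[0,-0.021,0],[-0.001,-0.043,0],[-0.001,-0.068,0],[-0.001,-0.094,0]],"gripper":[0,0,0,0,0,0,0,0]}' 60
python3 -m jog '{"rotation":[[0,0,0],[0,0,0],[0,0,0],[0,0,0],[0,0,0],[0,0,0],[0,0,0],[0,0,0]],"delta_pos":[[-0.002,-0.119,0],[-0.002,-0.144,0],[-0.003,-0.163,0],[-0.003,-0.175,0],[-0.003,-0.179,0],[-0.003,-0.175,0],[-0.003,-0.162,0],[-0.002,-0.141,0]],"gripper":[0,0,0,0,0,0,0,0]}' 60
python3 -m jog '{"rotation":[[0,0,0],[0,0,0],[0,0,0],[0,0,0]],"delta_pos":[[-0.002,-0.115,0],[-0.001,-0.086,0],[-0.001,-0.056,0],[0,-0.027,0]],"gripper":[0,0,0,0]}' 60
python3 est.py 28 4.31; python3 -c "
import numpy as np;print(np.load('pics/est.npz')['Y'].round(1))"
```

```text
time_s: 13.6
ee_pos: [510.6, -139.8, 303.7]
tool_rot: [179.9, -0.1, -0.1]
contact_force: [-2.6, -3.2, 9.0]
grip_width: 24.6
gripper_force: 58.6
time_s: 14.4
ee_pos: [506.8, 50.4, 303.7]
tool_rot: [180.0, -0.0, -0.0]
contact_force: [-6.3, -3.2, 11.6]
grip_width: 25.0
gripper_force: 58.9
time_s: 14.8
ee_pos: [505.9, 92.7, 303.6]
tool_rot: [180.0, 0.0, 0.0]
contact_force: [-11.0, -3.2, 15.0]
grip_width: 24.7
gripper_force: 59.2
now 16.2 ee [505.93011117  92.5039569  303.64264268] w 4.31 centre 108.3 amp 4.0  x-x0 now -0.2 vel 17.4 rms 0.53
[109.3 110.8 110.8 111.  110.9 112.3 112.3 112.3 112.3 110.8 111.  110.8
 110.7 108.  107.7 107.7 106.2 104.7 104.7 104.7 104.7 104.7 104.7 104.7
 104.7 104.7 106.2 107.7]
```

Run:
```python
from sw import *
p,K,C,d=snap('scene','sc5.png'); s,Ks,Cs,_=snap('side','sd5.png')
bg=cv2.imread('pics/bg.png'); print(col(p,bg,K,C))
np.savez('pics/fin.npz',p=p,K=K,C=C,s=s,Ks=Ks,Cs=Cs)
a=cv2.resize(p[180:300,250:350],(500,600),interpolation=cv2.INTER_CUBIC); b=cv2.resize(s[130:250,250:310],(300,600),interpolation=cv2.INTER_CUBIC)
cv2.imwrite('pics/v10.png',np.hstack([a,b]))
```

```text
(np.float64(107.74938141711476), np.float64(75.82198638816101), [np.float64(287.0), np.float64(335.0)], np.int32(1214))
```

View pics/v10.png

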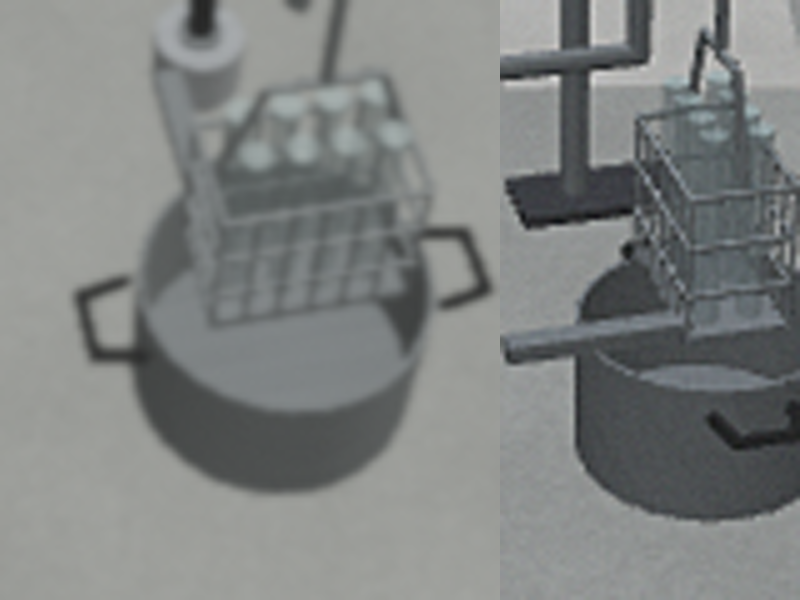

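Scene part: the basket's front-bottom edge runs from (210,325) to (408,290) and its front-top edge from (222,225) to (432,200). The pot rim spans x 135–428, and the pin stands in its sleeve. I'll turn these into positions.

Run:
```python
from h import *
z=np.load('pics/fin.npz'); K,C,Ks,Cs=z['K'],z['C'],z['Ks'],z['Cs']
f=lambda x,y:(250+x/5,180+y/5); g=lambda x,y:(250+(x-500)/5,130+y/5)
def pl(K,C,uv,x): o,v=ray(K,C,uv); return (o+v*(x-o[0])/v[0]).round(1)
for n,a in dict(bl=(210,325),br=(408,290),tl=(222,225),tr=(432,200)).items(): print(n,pl(K,C,f(*a),703))
print('pot rim L,R',[onz(K,C,f(*a),100).round(1) for a in ((137,300),(428,268))], 'pot base', )
# pot handles: scene and side
print('handles',[onz(K,C,f(*a),80).round(1) for a in ((80,300),(488,288))])
for zz in (0,50,100):
    for y in (92,): print(zz,'silh',[ (proj(K,C,(671,y,zz))-[250,180])*5 ])
# start image: same corners of basket at the start, side view rim cols
c=(np.array(proj(Ks,Cs,(671,93,100)))-[250,130])*5+[500,0]; print('side pot centre px',c)
for y in (93,108): print(y,'side basket corner bottom near/left', [((proj(Ks,Cs,(671+dx,y-55,114))-[250,130])*5+[500,0]).round() for dx in (-32,32)],'scene', [((proj(K,C,(703,y+dy,zz))-[250,180])*5).round() for zz in (114,214) for dy in (-55,55)])
```

```text
bl [703.   42.2 113.8]
br [703.  154.  119.5]
tl [703.   41.6 211.7]
tr [703.  153.6 206.7]
pot rim L,R [array([672.1,   8.3, 100. ]), array([679.4, 175.8, 100. ])] pot base
handles [array([654.5, -20.7,  80. ]), array([686.5, 212.8,  80. ])]
0 silh [array([265.19456651, 366.15067883])]
50 silh [array([272.9565485 , 323.01258047])]
100 silh [array([281.25642327, 276.88508174])]
side pot centre px [711.68954426 313.61752303]
93 side basket corner bottom near/left [array([689., 349.]), array([790., 336.])] scene [array([202., 326.]), array([396., 297.]), array([216., 223.]), array([424., 193.])]
108 side basket corner bottom near/left [array([682., 336.]), array([782., 322.])] scene [array([229., 322.]), array([422., 293.]), array([244., 219.]), array([452., 189.])]
```

```bash
python3 -c "
from cell import robot;print(robot.state()['time_s'])"; python3 -m jog '{"rotation":[[0,0,0],[0,0,0],[0,0,0],[0,0,0],[0,0,0],[0,0,0],[0,0,0],[0,0,0]],"delta_pos":[[0,0,0],[0,0,0],[0,0,0],[0,0,0],[0,0,0],[0,0,0],[0,0,0],[0,0,0]],"gripper":[0,0,0,0,0,0,0,0]}' 60
python3 -m jog '{"rotation":[[0,0,0],[0,0,0],[0,0,0],[0,0,0]],"delta_pos":[[0,0,0],[0,0.014,0],[0,0.014,0],[0,0,0]],"gripper":[0,0,0,0]}' 60
python3 est.py 28 4.31; python3 -c "
import numpy as np;print(np.load('pics/est.npz')['Y'].round(1))"
```

```text
16.3
time_s: 17.1
ee_pos: [505.9, 92.5, 303.7]
tool_rot: [-180.0, 0.0, -0.0]
contact_force: [-11.0, 2.9, 13.6]
grip_width: 24.2
gripper_force: 59.3
time_s: 17.5
ee_pos: [506.1, 88.0, 303.7]
tool_rot: [-180.0, 0.0, -0.0]
contact_force: [-9.1, 1.0, 14.0]
grip_width: 24.8
gripper_force: 59.2
now 18.9 ee [506.01967263  88.03036452 303.64197159] w 4.31 centre 102.8 amp 0.7  x-x0 now 0.7 vel -0.3 rms 0.46
[103.2 103.2 103.2 103.2 103.2 103.2 103.2 103.2 103.2 103.2 101.6 101.6
 101.6 101.6 101.6 101.6 101.6 103.2 103.2 103.2 103.2 103.2 103.2 103.2
 103.2 103.2 103.2 103.2]
```

```bash
python3 -m jog '{"rotation":[[0,0,0],[0,0,0],[0,0,0],[0,0,0],[0,0,0],[0,0,0]],"delta_pos":[[0,0,0],[0,0,0],[0,0,0],[0,0,0],[0,0,0],[0,0,0]],"gripper":[0.55,0.55,0.8,1,1,1]}'
python3 -m jog '{"rotation":[[0,0,0],[0,0,0],[0,0,0],[0,0,0],[0,0,0],[0,0,0],[0,0,0]],"delta_pos":[[0,0,-0.1],[0,0,-0.15],[0,0,-0.2],[0,0,-0.1],[0,0,0],[0,0,0],[0,0,0]],"gripper":[1,1,1,1,1,1,1]}'
python3 est.py 30 4.31
```

```text
time_s: 19.5
ee_pos: [506.8, 87.9, 302.5]
tool_rot: [180.0, 0.0, -0.0]
contact_force: [-0.1, -0.6, 0.5]
grip_width: 85.3
gripper_force: 0.0
time_s: 20.2
ee_pos: [506.2, 87.9, 384.0]
tool_rot: [180.0, 0.1, -0.0]
contact_force: [-0.7, -0.4, -0.2]
grip_width: 85.3
gripper_force: 0.0
now 21.7 ee [506.72679766  87.93804958 385.05138148] w 4.31 centre 102.9 amp 0.8  x-x0 now 0.7 vel 1.3 rms 0.51
```

```bash
python3 -m jog '{"rotation":[[0,0,0],[0,0,0],[0,0,0],[0,0,0],[0,0,0]],"delta_pos":[[0,0,0],[0,0,0],[0,0,0],[0,0,0],[0,0,0]],"gripper":[1,1,1,1,1]}' && python3 -c "
from cell import robot; print(robot.finish_job())"
```

```text
time_s: 22.2
ee_pos: [506.7, 87.9, 385.1]
tool_rot: [-180.0, -0.0, -0.0]
contact_force: [0.7, -0.6, 0.3]
grip_width: 85.2
gripper_force: 0.0
the job is handed in; nothing more can be done
None
```

I handed the job in at 22.2 s: the pin stands down in its sleeve, everything is let go, and the basket hangs with under 1 mm of swing, within about 4 mm of the bath's middle by my measurements; no verdict came back.

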